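# Close down the lab blender station

## Task

Close down the blender: set the rinsed steel jug gently on the red base so that it sits fully home over the three pegs, handle on the white-stripe side; then put its lid on, fully home; and only then turn the black lock knob clockwise to its stop. At any time, nest all the used blue beakers upright inside one another in a single stack standing in the white tray, and leave the tip box, jar and tube rack where they are.

Things in the scene. Friction and masses are not known exactly. Their poses are not given: they have to be found in the camera images.
- base: Red blender motor base, fixed to the bench, 220 x 140; front deck (the -x end) 45 high with the black lock knob, rear pedestal 80 high with three white upright pegs. A white stripe runs along its +y side. Origin: centre of its underside, x from the knob towards the pedestal.
- seat (a point): Centre of the pedestal's top face, 80 above the bench, where the centre of the jug's underside belongs; x, y, z as the base. Pegs 13 across and 14 tall, tapered at the top, stand at (-30, 0), (30, 30) and (30, -30) from it; they fit the jug only one way round.
- jug: Steel blender jug, 130 tall: black square foot 92 x 92 x 18 with three sockets 17.5 square, 18 deep, in its underside at (-30, 0), (30, 30), (30, -30); above it a steel cylinder 60 across (wall 4), open at the top; black bar handle at +y, out to 62 from the axis, 29 to 106 up. Grip across the rim, fingers at +x and -x. Seated, its axes match the seat's. Origin: centre of its underside.
- lid: Jug lid: grey plug 45 across, 12 high (fits the jug's 52 mouth), grey flange 66 across from 12 to 19 up, orange block grip on top, 44 (its x) x 18 (its y), from 19 to 49 up. Stands on its plug. On the jug the flange lies on the rim, its origin 118 above the jug's. Origin: centre of the plug's underside.
- lock (a joint): Black lock knob on the base's front deck: angle turned clockwise seen from above, rad; starts between 0 and 0.2, stop at 1.6 (locked).
- lock_grip (a point): On the lock knob's vertical axis, 82 above the bench, where to grip its bar (14 thick, 49 long, 57 to 89 above the bench). The bar lies along the base's x when the joint reads 0 and turns clockwise with it; the point turns with the knob, its x along the bar.
- tray: White wash tray, fixed to the bench, 180 x 180, rim 14 high, wall 4. Origin: centre of its underside.
- tray_in (a point): Centre of the tray's inner floor.
- tipbox: Green pipette tip box with white lid, 85 x 120 x 65, bystander. Origin: centre of its underside.
- reagent: Amber jar 70 across, 150 tall, bystander. Origin: centre of its underside.
- rack: Green tube rack 70 x 160, 111 tall with its blue-capped tubes, bystander. Origin: centre of its underside.
- beaker1: Blue plastic beaker, open at the top, round, 75 tall, weighted at the bottom: foot 48 across, widening to 57 at 39 up, then a shoulder to a straight collar 65 across from 45 up to the rim; wall 2, raised inner floor 36 above the foot. Nested, each stands 36 above the one below, its collar showing. Two to four of beaker1..beaker4 are present. Origin: centre of its underside.
- beaker2: Blue plastic beaker, open at the top, round, 75 tall, weighted at the bottom: foot 48 across, widening to 57 at 39 up, then a shoulder to a straight collar 65 across from 45 up to the rim; wall 2, raised inner floor 36 above the foot. Nested, each stands 36 above the one below, its collar showing. Two to four of beaker1..beaker4 are present. Origin: centre of its underside.
- beaker3: Blue plastic beaker, open at the top, round, 75 tall, weighted at the bottom: foot 48 across, widening to 57 at 39 up, then a shoulder to a straight collar 65 across from 45 up to the rim; wall 2, raised inner floor 36 above the foot. Nested, each stands 36 above the one below, its collar showing. Two to four of beaker1..beaker4 are present. Origin: centre of its underside.
- beaker4: Blue plastic beaker, open at the top, round, 75 tall, weighted at the bottom: foot 48 across, widening to 57 at 39 up, then a shoulder to a straight collar 65 across from 45 up to the rim; wall 2, raised inner floor 36 above the foot. Nested, each stands 36 above the one below, its collar showing. Two to four of beaker1..beaker4 are present. Origin: centre of its underside.
Not all that is in view belongs to the job. What is shaped like the beaker3 but turquoise is not meant.

How it is judged:
By the outcome, as a careful person would: the job done as asked, in the order asked, and still so for the second after the job is handed in, with the robot touching nothing.
Of beaker1, beaker2, beaker3, beaker4 only 2 to 4 are there at a start; the rules pass over those that are not, and their reading is None.
At some moment in a run one of beaker1, beaker2, beaker3, beaker4, lid may be knocked a few centimetres aside while the robot is not near it.
It also fails if it takes over 210 s, if anything falls off the work surface, if the arm or the gripper's body presses on something with over 40 N, if the wrist force passes 120 N, or if a joint passes its speed limit or range.

## Robot

A 7-joint arm with a two-finger parallel gripper is mounted at the origin on the work surface. World frame = base frame: x ahead of the robot, y to its left, z up, the work surface at z = 0. Lengths are in mm, angles in rad, forces in N, time in s.
With the tool pointing down it reaches from about 425 to 875 mm from the base axis. Payload 9.9 kg.
Tool frame: the origin (TCP) lies at the very end of the fingers, on their centre line; the grasp point (between the pads) lies 19 mm behind it; z points along the fingers, y is the line along which they close (so a half turn about z gives the same grasp; the last joint's range is limited). The gripper opens to 85 mm and grips with 20 to 120 N. Pads are 22 mm wide; open, the fingers measure 114 mm over their backs; the gripper's body (76 mm by 85 mm) begins 54 mm behind the grasp point. The pads swing forward as they close: fully open they stand 13 mm farther back than shut.
Start: joints at [-1.28, 0.576, 0.025, 1.437, -0.015, 1.129, -0.057], TCP at [247.101, 628.148, 231.289] pointing down, gripper open.
Joint ranges: [-2.76, 2.76], [-0.34, 2.15], [-1.52, 1.57], [0.19, 2.46], [-1.09, 4.23], [0.17, 1.99], [-2.82, 2.82]. Speed limits (rad/s): [2.22, 2.22, 3.01, 3.01, 3.14, 3.14, 3.14].

## Interface

Orientations are given as a unit quaternion [x, y, z, w].
In Python, from cell import manip, imaging, finish_job gives the robot as it stands.
- The arm moves only by the shell command python3 -m creep 'ROWS' [FORCE]. ROWS is JSON, one flat list of numbers, 7 for each row, row after row: the shift along the tool's x, y, z in units of 30 mm (1.0 is 30 mm), then the turn, a rotation vector about the tool's x, y, z in units of 6 degrees (1.0 is 6 degrees), then the finger opening in mm, from 0 to 85.4. In form: [dx, dy, dz, rx, ry, rz, fingers, dx, dy, dz, rx, ry, rz, fingers, ...]. A call has 1 to 12 rows; each row is the pose to reach, as a shift and turn from the pose commanded when the call began, along the tool's axes at that moment; what a row does not reach only later rows make up. A row lasts 1/8 s, in which the tool goes at most 62.5 mm and 10.7 degrees, less where a joint would pass 70% of its speed; a pose out of reach is approached as far as the arm can. A call with a gripper value outside its range is refused whole. The fingers move at their own pace and stop on an object; FORCE is the grip in N (left out, the last holds). Time passes only in rows, so rows that repeat a pose let the fingers close. It gives the time, the measured TCP pose, the force, the opening and the grip force at its end, in the units of the state.
- manip.get_obs(): the state, without advancing time (a new reading comes with each control period).
- imaging.snapshot(name): name is "scene" or "side" or "wrist"; returns a dict with "pixels" (480x640x3 uint8, red, green, blue), "intrinsics" (3x3 intrinsics, pixels), "world_from_camera" (4x4, takes a point from camera to world coordinates). Camera axes: x right, y up, looking along -z (the intrinsics and any distortion apply to the point x, -y, -z); pixel columns grow to the right and rows downward; lengths in mm; the calibration is good to about 2 mm. A picture is of the moment at which its call begins. There is no depth.
- finish_job(): hands the job in; it is judged then, once.
The state is a dict: "time_s": time; "qpos": joint angles; "joint_velocities": joint speeds; "joint_efforts": joint torques, N m; "tcp_pos": TCP position; "orientation": TCP orientation; "contact_force": force on the tool from outside, world axes, zero at the start; "ft_torque": the same for the moment, N m; "opening": opening from 0.0 (shut) to 1.0 (fully open); "grip_force": force on a finger pad.
Only numpy, scipy, OpenCV 4.12 (cv2) and the standard library are available. Lean on these libraries where they do the work, as an engineer would, in place of code of your own. Each camera call takes 0.05 s, during which the arm holds its last target. There are 200 camera calls.

## Working session

There is one attempt and no reset: what is moved stays moved. The work goes in short steps, Python scripts to look and compute and a shell command to move; the robot and the scene stay as the last step left them, time stands still between calls to the robot, and variables do not carry over. Pictures are saved under pics/ and viewed, at most 14 in all, crops included, and the job is handed in when it is done.

```bash
ls; mkdir -p pics; python3 - <<'E'
from cell import manip, imaging
import cv2
for n in ("scene","side","wrist"):
    s=imaging.snapshot(n); cv2.imwrite(f"pics/{n}0.png",s["pixels"][:,:,::-1]); print(n,s["intrinsics"].tolist(),s["world_from_camera"].round(3).tolist(),[k for k in s])
print(manip.get_obs())
E
```

```text
pics
scene [[563.3445267437983, 0.0, 320.3748377545477], [0.0, 563.3445267437983, 236.10201687654865], [0.0, 0.0, 1.0]] [[0.632, -0.645, 0.43, 1244.275], [0.775, 0.522, -0.355, -485.587], [0.005, 0.557, 0.83, 1363.808], [0.0, 0.0, 0.0, 1.0]] ['pixels', 'intrinsics', 'world_from_camera']
side [[531.1619748253253, 0.0, 315.75362023259186], [0.0, 531.1619748253253, 246.29354144187928], [0.0, 0.0, 1.0]] [[0.944, 0.225, -0.241, 270.084], [-0.329, 0.686, -0.649, -741.996], [0.02, 0.692, 0.722, 963.13], [0.0, 0.0, 0.0, 1.0]] ['pixels', 'intrinsics', 'world_from_camera']
wrist [[389.3931600138652, 0.0, 318.8733688652116], [0.0, 389.3931600138652, 242.5703143162913], [0.0, 0.0, 1.0]] [[0.367, -0.885, -0.286, 173.779], [0.93, 0.348, 0.116, 657.544], [-0.002, -0.309, 0.951, 372.149], [0.0, 0.0, 0.0, 1.0]] ['pixels', 'intrinsics', 'world_from_camera']
{'time_s': 0.15, 'qpos': array([-1.27982046,  0.5763529 ,  0.02486186,  1.43765206, -0.01504282,
        1.12898077, -0.05654993]), 'joint_velocities': array([ 0.00074813, -0.0032018 , -0.00038816, -0.00466721, -0.0011494 ,
        0.00118075, -0.00081272]), 'joint_efforts': array([ 4.07440864e-03, -7.66265202e+01,  2.25352876e+00, -2.86181438e+01,
        1.56930269e-02,  9.79994482e-03, -1.62083927e-05]), 'tcp_pos': array([246.96273572, 627.87073556, 230.65383543]), 'orientation': array([ 1.86315560e-01,  9.82489769e-01, -5.96217077e-04, -9.99042829e-05]), 'contact_force': array([-0.5986652 ,  0.05641272,  0.23930097]), 'ft_torque': array([-0.08241374, -0.02499565,  0.01300861]), 'grip_force': 0.0, 'opening': 0.9981006111031413}
```

View pics/scene0.png

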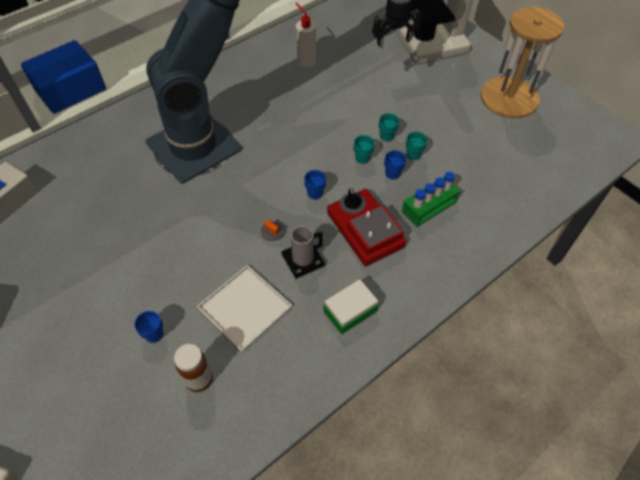

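View pics/side0.png

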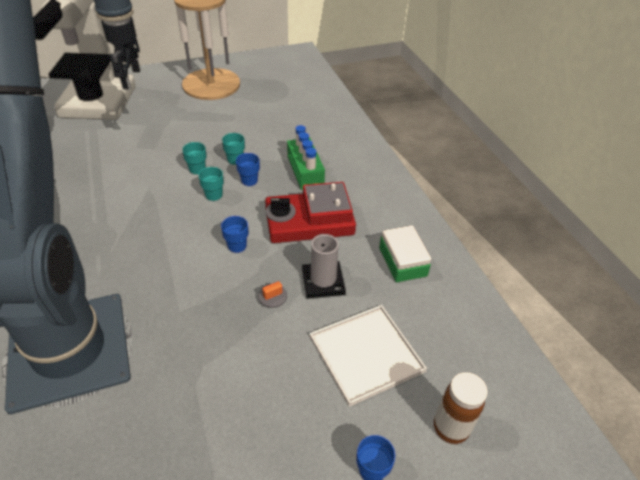

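Scene: blue beakers at (316,184), (395,163) and (150,326). The jug is at (303,250), lid (272,229), base (366,225), tray (245,306). Three turquoise ones are decoys. Enlarging both views.

```bash
python3 - <<'E'
import cv2
a=cv2.imread("pics/scene0.png")[110:285,255:465]; cv2.imwrite("pics/sc.png",cv2.resize(a,None,fx=3.4,fy=3.4,interpolation=cv2.INTER_CUBIC))
a=cv2.imread("pics/side0.png")[145:305,215:365]; cv2.imwrite("pics/si.png",cv2.resize(a,None,fx=3.7,fy=3.7,interpolation=cv2.INTER_CUBIC))
E
```

```text
(no output)
```

View pics/sc.png

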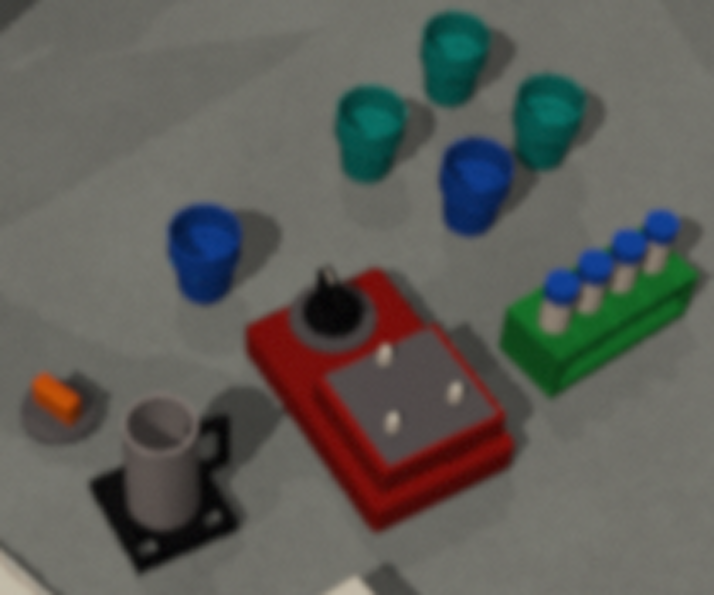

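View pics/si.png

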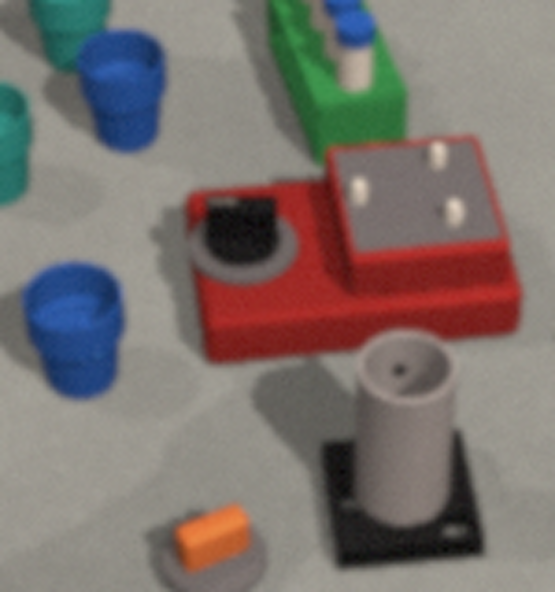

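```bash
cat > h.py <<'E'
import numpy as np, cv2
from cell import manip, imaging
from scipy.spatial.transform import Rotation as R
def ray(s,u,v):
    K=s["intrinsics"];T=s["world_from_camera"]
    d=T[:3,:3]@np.array([(u-K[0,2])/K[0,0],-(v-K[1,2])/K[1,1],-1]); return T[:3,3],d
def at(s,u,v,z):
    o,d=ray(s,u,v); return (o+d*(z-o[2])/d[2])
def uncrop(u,v,x0,y0,f): return (u+.5)/f-.5+x0,(v+.5)/f-.5+y0
def pose():
    o=manip.get_obs(); return np.array(o["tcp_pos"]),R.from_quat(o["orientation"])
def rows(p,yaw=None):
    "shift & turn in row units from present measured pose; tool-down target with tool y at world angle yaw"
    t,r=pose(); d=r.inv().apply(np.array(p)-t)/30
    out=d.round(2)
    if yaw is not None:
        best=None
        for k in (0,np.pi):
            y=np.array([np.cos(yaw+k),np.sin(yaw+k),0]);z=np.array([0,0,-1.]);x=np.cross(y,z)
            rv=(r.inv()*R.from_matrix(np.c_[x,y,z])).as_rotvec()/np.deg2rad(6)
            if best is None or np.linalg.norm(rv)<np.linalg.norm(best): best=rv
        return out.tolist(),best.round(2).tolist()
    return out.tolist()
E
cat > a.py <<'E'
from h import *
A=imaging.snapshot("scene");B=imaging.snapshot("side")
P={"bA":(75,(205,233),(75,292)),"bB":(75,(477,165),(122,60)),"jugrim":(130,(161,425),(405,366)),
"peg1":(94,(384,347),(360,178)),"peg2":(94,(456,383),(438,145)),"peg3":(94,(392,413),(455,201)),
"ped--":(80,(320,380),(350,252)),"ped-+":(80,(430,330),(328,150)),"ped++":(80,(500,408),(475,137)),"ped+-":(80,(388,470),(508,240)),
"lidblk":(49,(57,392),(213,525)),"flange":(19,(62,412),(213,552)),"knob":(89,(333,295),(242,210)),"footL":(18,(92,485),(325,445)),"foot2":(0,(140,572),(338,566)),"foot3":(0,(237,525),(480,553))}
for k,(z,a,b) in P.items():
    p=at(A,*uncrop(*a,255,110,3.4),z);q=at(B,*uncrop(*b,215,145,3.7),z)
    print(k,p[:2].round(1),q[:2].round(1))
def two(n,z,a,b): print(n,at(A,*a,z)[:2].round(1),at(B,*b,z)[:2].round(1))
two("bC",75,(149,319),(375,448))
two("traytop W",14,(198,306),(311,333));two("t2",14,(249,266),(382,309));two("t3",14,(292,302),(424,364));two("t4",14,(243,348),(351,399))
E
python3 a.py
```

```text
bA [406.9 183.5] [407.2 188.9]
bB [498.5 422.1] [496.8 419.7]
jugrim [571.5   7.3] [568.8   9.4]
peg1 [606.4 212.1] [613.  218.4]
peg2 [670.2 233.4] [675.7 235. ]
peg3 [659.5 173.1] [666.  176.5]
ped-- [591.3 156.4] [587.8 164.8]
ped-+ [610.4 261.5] [607.  269.2]
ped++ [704.7 252.1] [710.3 250.9]
ped+- [692.  141.1] [692.1 143.4]
lidblk [446.3  -7.5] [443.3  -6.6]
flange [447.5  -5.6] [443.1  -3. ]
knob [536.3 217.7] [529.2 217.2]
footL [521.7 -29.6] [535.9  59.8]
foot2 [603.8 -43.6] [517.1 -23.2]
foot3 [619.1  46.4] [604.7 -41.4]
bC [ 501.1 -425.9] [ 506.4 -424. ]
traytop W [ 514.5 -302.9] [ 493.2 -128.1]
t2 [ 498.3 -126.1] [ 664.3 -117.6]
t3 [ 662.5 -101.4] [ 688.5 -273.6]
t4 [ 687.7 -278. ] [ 517.3 -298.2]
```

```bash
python3 -c "
from h import *
print(rows([590,120,320],np.deg2rad(-10)))"; python3 -m creep --help 2>&1 | head -5
```

```text
([-16.84, -11.57, -2.96], [-0.01, 0.01, 13.09])
invalid input: not JSON, or not a number
```

```bash
python3 -m creep '[-16.84,-11.57,-2.96,0,0,13.09,85,-16.84,-11.57,-2.96,0,0,13.09,85,-16.84,-11.57,-2.96,0,0,13.09,85,-16.84,-11.57,-2.96,0,0,13.09,85,-16.84,-11.57,-2.96,0,0,13.09,85,-16.84,-11.57,-2.96,0,0,13.09,85,-16.84,-11.57,-2.96,0,0,13.09,85,-16.84,-11.57,-2.96,0,0,13.09,85,-16.84,-11.57,-2.96,0,0,13.09,85,-16.84,-11.57,-2.96,0,0,13.09,85,-16.84,-11.57,-2.96,0,0,13.09,85,-16.84,-11.57,-2.96,0,0,13.09,85]'
python3 - <<'E'
from h import *
print(rows([590,120,320],np.deg2rad(-10)))
s=imaging.snapshot("wrist");np.save("w1.npy",s,allow_pickle=True)
cv2.imwrite("pics/w1.png",s["pixels"][:,:,::-1]);print(s["world_from_camera"].round(2).tolist())
E
```

```text
time_s: 1.75
tcp_pos: [589.8, 120.7, 319.7]
orientation: [0.766, 0.643, -0.0, -0.0]
contact_force: [-0.5, 0.5, -0.7]
opening: 0.991
grip_force: 0.0
([-0.02, 0.01, -0.01], [-0.01, -0.0, -0.0])
[[0.98, 0.17, 0.06, 604.31], [-0.18, 0.94, 0.3, 199.24], [-0.0, -0.31, 0.95, 461.4], [0.0, 0.0, 0.0, 1.0]]
```

View pics/w1.png

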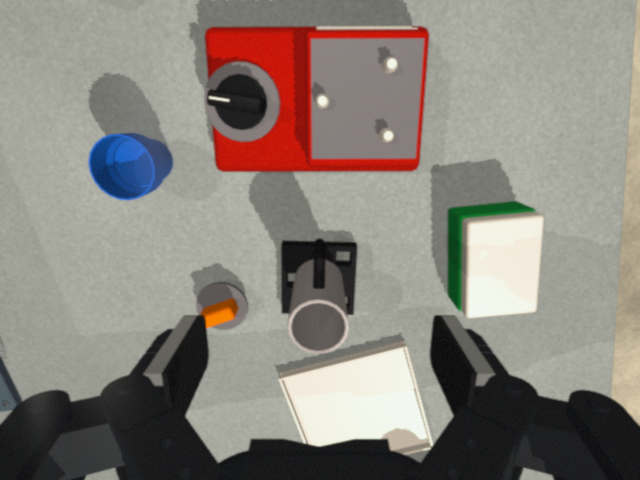

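Wrist view: pegs at (322,101), (392,63), (388,134). Jug rim centre is about (318,327), handle up at (319,262), knob bar (208,99)–(263,103), lid block about (219,314), beaker A rim (124,166).

```bash
python3 - <<'E'
from h import *
s=np.load("w1.npy",allow_pickle=True).item()
cv2.imwrite("pics/w1c.png",cv2.resize(s["pixels"][190:350,180:380,::-1],None,fx=4,fy=3.75,interpolation=cv2.INTER_CUBIC)[:, :])
for n,u,v,z in [("peg1",322,101,94),("peg2",392,63,94),("peg3",388,134,94),("p--",309,160,80),("p+-",418,160,80),("p++",427,38,80),("p-+",309,37,80),("rim",318,327,130),("f1",282,242,18),("f2",356,242,18),("f3",354,313,18),("barL",208,99,89),("barR",263,103,89),("lid",220,312,49),("bA",124,166,75)]:
    print(n,at(s,u,v,z)[:2].round(1))
E
```

```text
peg1 [608.6 211.1]
peg2 [673.4 230.9]
peg3 [662.8 172.8]
p-- [587.2 161.1]
p+- [690.6 142.8]
p++ [708.7 246.7]
p-+ [606.7 265.7]
rim [569.1   9. ]
f1 [535.   65.6]
f2 [622.2  50.2]
f3 [605.8 -43.4]
barL [508.1 230.9]
barR [556.1 218.9]
lid [449.8   2.5]
bA [407.1 186.7]
```

View pics/w1c.png

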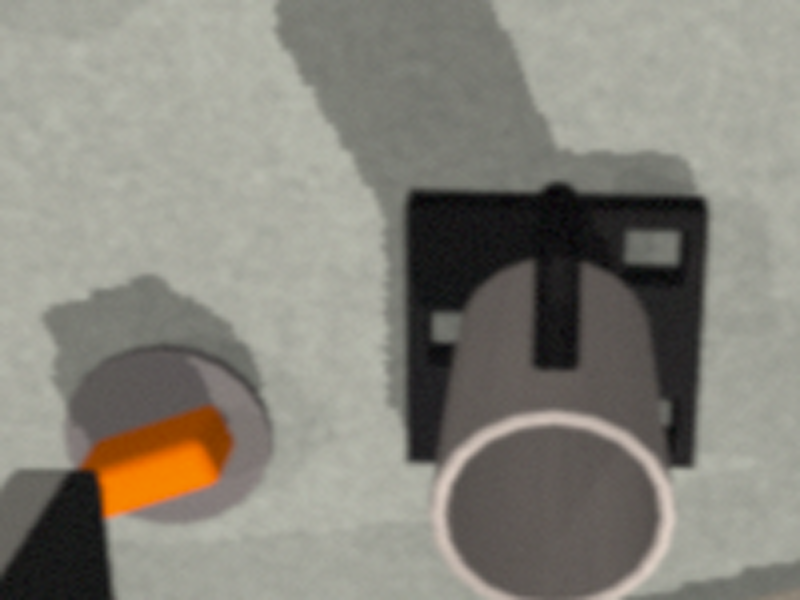

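```bash
python3 - <<'E'
from h import *
s=np.load("w1.npy",allow_pickle=True).item()
im=s["pixels"]
a=im[20:180,195:435,::-1]; cv2.imwrite("pics/w1d.png",cv2.resize(a,None,fx=3.3,fy=3.3,interpolation=cv2.INTER_CUBIC))
m=(im.min(2)>150).astype(np.uint8); m[:40]=m[:40]*0
n,l,st,c=cv2.connectedComponentsWithStats(m[:180])
for i in range(1,n):
    if st[i,4]>20: print(st[i],c[i].round(1),[at(s,*c[i],z)[:2].round(1).tolist() for z in (94,90)])
print(rows([569.5,10.2,220],np.deg2rad(-10)))
E
```

```text
[    0    40   255   140 20674] [ 95.6 104.5] [[409.7, 243.5], [407.6, 244.0]]
[  295    40   345   140 27397] [531.  108.7] [[790.9, 172.1], [793.0, 171.8]]
[387  58  11  14 117] [391.6  64. ] [[672.9, 230.2], [673.7, 230.6]]
[428  69   8  19  81] [431.2  77.1] [[705.7, 213.8], [706.8, 213.9]]
[435  85  10   8  37] [439.6  88.5] [[712.1, 203.2], [713.3, 203.2]]
[317  95  11  13 112] [322.2 101. ] [[608.8, 211.1], [608.9, 211.2]]
[209  96  20   6  48] [218.7  98.5] [[518.8, 229.2], [517.9, 229.6]]
[383 130  11  12  97] [387.8 135.5] [[662.5, 171.5], [663.2, 171.2]]
[628 151  12  22 124] [635.2 162.9] [[885.7, 106.9], [888.8, 105.9]]
([-3.77, -0.01, 3.32], [-0.01, -0.0, 0.01])
```

View pics/w1d.png

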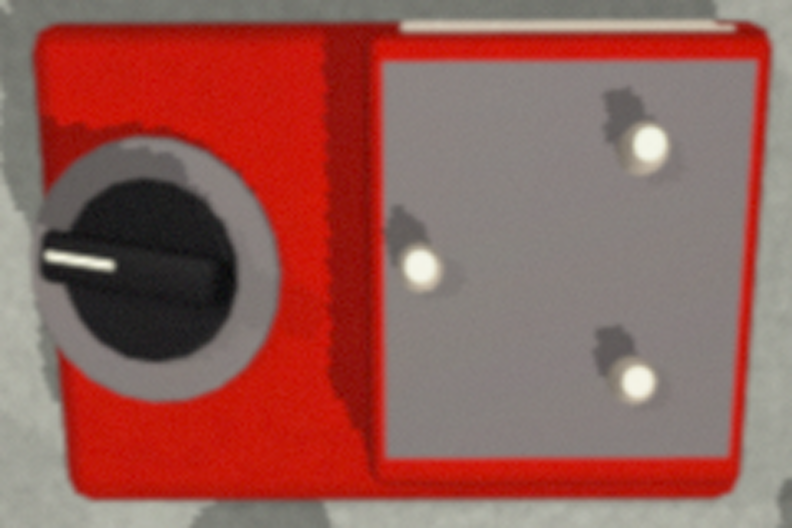

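```bash
python3 -m creep '[-3.77,0,3.32,0,0,0,85,-3.77,0,3.32,0,0,0,85,-3.77,0,4.5,0,0,0,85,-3.77,0,5.5,0,0,0,85,-3.77,0,6.5,0,0,0,85,-3.77,0,7.3,0,0,0,85,-3.77,0,7.72,0,0,0,85,-3.77,0,7.72,0,0,0,85]'
python3 -m creep '[0,0,0,0,0,0,40,0,0,0,0,0,0,40,0,0,0,0,0,0,40,0,0,0,0,0,0,40,0,0,0,0,0,0,40,0,0,0,0,0,0,40]' 60
```

```text
time_s: 2.8
tcp_pos: [570.0, 9.8, 88.1]
orientation: [0.766, 0.643, -0.0, -0.0]
contact_force: [0.1, 0.6, 0.1]
opening: 0.996
grip_force: 0.0
time_s: 3.55
tcp_pos: [570.7, 9.1, 89.7]
orientation: [0.766, 0.643, 0.001, 0.0]
contact_force: [-2.8, 0.7, 5.5]
opening: 0.679
grip_force: 63.8
```

```bash
python3 -m creep '[0,0,-0.3,0,0,0,40,0,0,-1,0,0,0,40,0,0,-2,0,0,0,40,0,0,-3,0,0,0,40,0,0,-4,0,0,0,40,0,0,-4.2,0,0,0,40,0,0,-4.2,0,0,0,40,0,0,-4.2,0,0,0,40]'
python3 - <<'E'
from h import *
s=imaging.snapshot("wrist");np.save("w2.npy",s,allow_pickle=True)
cv2.imwrite("pics/w2.png",s["pixels"][:,:,::-1]);print(s["world_from_camera"].round(2).tolist());print(pose()[0])
E
```

```text
time_s: 4.55
tcp_pos: [569.8, 8.9, 213.3]
orientation: [0.766, 0.643, -0.001, -0.001]
contact_force: [0.5, -0.3, -4.0]
opening: 0.681
grip_force: 65.3
[[0.98, 0.17, 0.06, 584.39], [-0.17, 0.94, 0.31, 87.6], [-0.0, -0.31, 0.95, 354.84], [0.0, 0.0, 0.0, 1.0]]
[569.79813817   8.91484034 213.27403437]
```

View pics/w2.png

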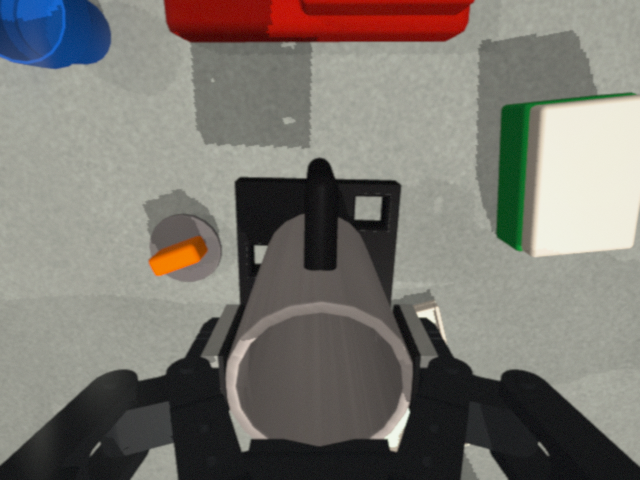

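```bash
python3 - <<'E'
from h import *
s=np.load("w2.npy",allow_pickle=True).item(); u=np.array([np.cos(np.deg2rad(80)),np.sin(np.deg2rad(80))])
print(at(s,320.5,303,255.2)[:2]-30*u, pose()[0])
a=at(s,237,179,143.2)[:2];b=at(s,400,182,143.2)[:2]; print(a,b,np.rad2deg(np.arctan2(*(b-a)[::-1])),np.linalg.norm(b-a),(a+b)/2-46*u)
E
```

```text
[570.51278071   8.22681847] [569.79813817   8.91484034 213.27403437]
[534.26969761  63.1368433 ] [621.21470294  46.0741207 ] -11.103039992728808 88.60344493445604 [569.7543841    9.30432536]
```

```bash
python3 -m creep '[1.5,0.2,0,0,0,0,40,3,0.5,0,0,0,-0.1,40,5,0.8,0,0,0,-0.1,40,6.87,1.11,0,0,0,-0.1,40,6.87,1.11,0,0,0,-0.1,40,6.87,1.11,0,0,0,-0.1,40,6.87,1.11,0,0,0,-0.1,40]'
python3 - <<'E'
from h import *
print(rows([638.4,206.1,168],np.deg2rad(-9.5)),pose()[0])
for n in("scene","side"):
    s=imaging.snapshot(n);cv2.imwrite(f"pics/{n}2.png",s["pixels"][:,:,::-1])
a=cv2.imread("pics/scene2.png")[150:290,310:430];b=cv2.imread("pics/side2.png")[150:290,260:380]
cv2.imwrite("pics/ab2.png",np.hstack([cv2.resize(x,None,fx=3.3,fy=3.3,interpolation=cv2.INTER_CUBIC) for x in(a,b)]))
E
```

```text
time_s: 5.48
tcp_pos: [639.0, 204.1, 214.2]
orientation: [0.763, 0.646, -0.001, 0.0]
contact_force: [0.6, -0.1, -4.0]
opening: 0.68
grip_force: 66.4
([0.06, -0.03, 1.54], [-0.0, 0.01, -0.01]) [638.99196334 204.11829423 214.23616336]
```

View pics/ab2.png

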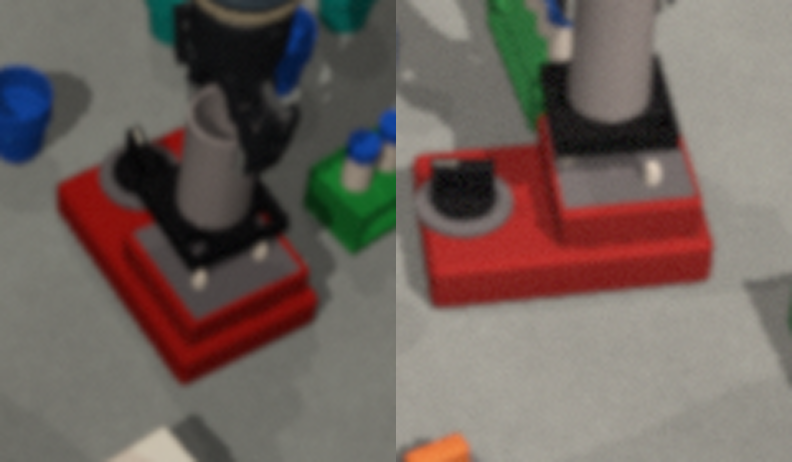

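Jug hovers with the handle on the stripe side. Lowering gently.

```bash
python3 -m creep '[0.06,-0.03,0.4,0,0,0,40,0.06,-0.03,0.8,0,0,0,40,0.06,-0.03,1.0,0,0,0,40,0.06,-0.03,1.15,0,0,0,40,0.06,-0.03,1.25,0,0,0,40,0.06,-0.03,1.25,0,0,0,40]'
python3 -m creep '[0,0,0.07,0,0,0,40,0,0,0.14,0,0,0,40,0,0,0.14,0,0,0,40]'
```

```text
time_s: 6.32
tcp_pos: [638.5, 207.9, 176.9]
orientation: [0.763, 0.647, -0.0, -0.0]
contact_force: [0.1, -0.3, -2.4]
opening: 0.677
grip_force: 66.5
time_s: 6.7
tcp_pos: [638.5, 207.9, 172.7]
orientation: [0.763, 0.647, -0.0, -0.0]
contact_force: [-0.4, 0.6, -3.6]
opening: 0.673
grip_force: 66.5
```

```bash
python3 -m creep '[-0.04,0,0.05,0,0,0,40,-0.04,0,0.1,0,0,0,40,-0.04,0,0.14,0,0,0,40,-0.04,0,0.14,0,0,0,40]'
python3 -m creep '[0,0,0.03,0,0,0,40,0,0,0.05,0,0,0,40,0,0,0.05,0,0,0,40]'
```

```text
time_s: 7.2
tcp_pos: [638.4, 206.4, 169.8]
orientation: [0.763, 0.647, 0.0, 0.0]
contact_force: [-3.4, -1.8, 6.6]
opening: 0.677
grip_force: 67.2
time_s: 7.58
tcp_pos: [638.3, 206.5, 169.7]
orientation: [0.763, 0.647, 0.001, -0.0]
contact_force: [-7.9, -2.2, 17.9]
opening: 0.675
grip_force: 68.4
```

TCP was 89.7 with the jug on the bench and is 169.7 now: exactly 80 higher, so the jug is home. Releasing.

```bash
python3 -m creep '[0,0,-0.08,0,0,0,40,0,0,-0.08,0,0,0,50,0,0,-0.08,0,0,0,70,0,0,-0.08,0,0,0,85,0,0,-0.08,0,0,0,85,0,0,-0.08,0,0,0,85,0,0,-1,0,0,0,85,0,0,-2,0,0,0,85,0,0,-4,0,0,0,85,0,0,-5,0,0,0,85,0,0,-5,0,0,0,85]'
python3 - <<'E'
from h import *
s=imaging.snapshot("wrist");np.save("w3.npy",s,allow_pickle=True)
cv2.imwrite("pics/w3.png",s["pixels"][:,:,::-1]);print(rows([449.8,2.5,250],np.deg2rad(96)),rows([450,60,250],np.deg2rad(96)))
E
```

```text
time_s: 8.95
tcp_pos: [639.5, 206.7, 320.0]
orientation: [0.763, 0.647, 0.002, 0.001]
contact_force: [-0.9, -0.6, 0.0]
opening: 0.996
grip_force: 0.0
([-7.75, -5.1, 2.25], [0.01, -0.02, 12.43]) ([-5.86, -5.41, 2.25], [0.01, -0.02, 12.43])
```

View pics/w3.png

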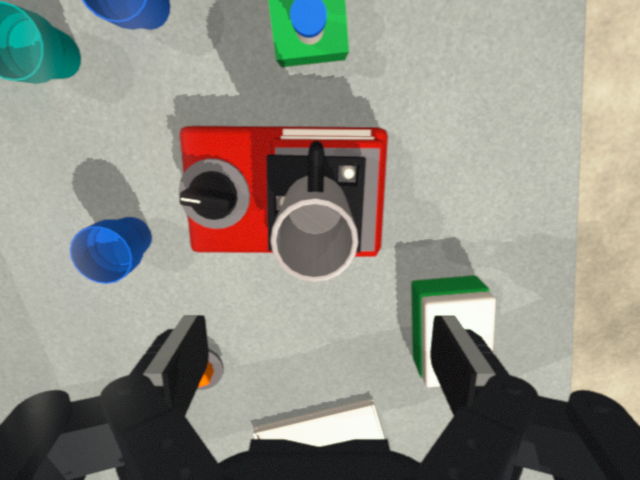

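Jug is seated, with the peg visible at (347,173) through its socket. Next, over the lid.

```bash
python3 -m creep '[-7.75,-5.1,2.25,0,0,12.43,85,-7.75,-5.1,2.25,0,0,12.43,85,-7.75,-5.1,2.25,0,0,12.43,85,-7.75,-5.1,2.25,0,0,12.43,85,-7.75,-5.1,2.25,0,0,12.43,85,-7.75,-5.1,2.25,0,0,12.43,85,-7.75,-5.1,2.25,0,0,12.43,85,-7.75,-5.1,2.25,0,0,12.43,85,-7.75,-5.1,2.25,0,0,12.43,85,-7.75,-5.1,2.25,0,0,12.43,85]'
python3 - <<'E'
from h import *
s=np.load("w3.npy",allow_pickle=True).item(); print("rim",at(s,314.5,240,210))
s=imaging.snapshot("wrist");np.save("w4.npy",s,allow_pickle=True)
im=s["pixels"]; hsv=cv2.cvtColor(im,cv2.COLOR_RGB2HSV); m=cv2.inRange(hsv,(5,180,120),(18,255,255))
n,l,st,c=cv2.connectedComponentsWithStats(m);i=1+st[1:,4].argmax();print(st[i],c[i])
pts=np.argwhere(l==i)[:,::-1].astype(np.float32);r=cv2.minAreaRect(pts);print(r)
x,y=map(int,c[i]);cv2.imwrite("pics/w4.png",cv2.resize(im[y-70:y+70,x-85:x+85,::-1],None,fx=4,fy=4,interpolation=cv2.INTER_CUBIC));print(x-85,y-70,pose()[0])
E
```

```text
time_s: 10.25
tcp_pos: [449.2, 2.4, 249.4]
orientation: [0.999, 0.054, -0.0, 0.0]
contact_force: [-0.6, 0.1, -0.6]
opening: 0.995
grip_force: 0.0
rim [637.20304808 207.0026041  210.        ]
[317 189  21  51 924] [327.06709957 214.12012987]
((327.0330810546875, 214.02920532226562), (49.96500778198242, 19.150135040283203), 86.42366790771484)
242 144 [449.3089835    2.33923279 249.49718581]
```

View pics/w4.png

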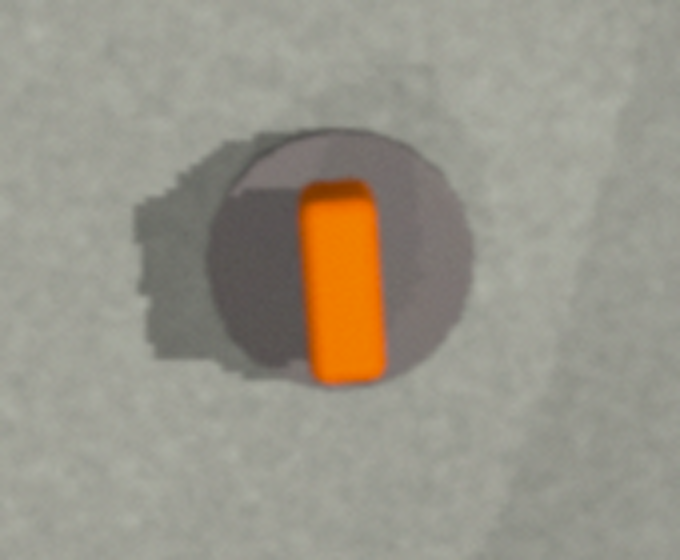

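```bash
python3 - <<'E'
from h import *
s=np.load("w4.npy",allow_pickle=True).item()
f=lambda u,v,z:at(s,242+u/4,144+v/4,z)[:2]
c=f(343,290,49);a=f(338,199,49);b=f(348.5,380,49);fl=f(340,258,19)
yaw=np.arctan2(*(a-b)[::-1]);print(c,fl,np.rad2deg(yaw),np.linalg.norm(a-b))
print(rows([c[0],c[1],19],yaw+np.pi/2))
E
```

```text
[443.13220794  -5.96200429] [443.54587638  -5.85166669] 9.706083921264732 42.21268963236523
([-0.23, 0.25, 7.68], [0.0, 0.0, -0.6])
```

```bash
python3 -m creep '[-0.23,0.25,2,0,0,-0.6,85,-0.23,0.25,4,0,0,-0.6,85,-0.23,0.25,5.5,0,0,-0.6,85,-0.23,0.25,6.8,0,0,-0.6,85,-0.23,0.25,7.4,0,0,-0.6,85,-0.23,0.25,7.58,0,0,-0.6,85,-0.23,0.25,7.58,0,0,-0.6,85]'
python3 -m creep '[0,0,0,0,0,0,0,0,0,0,0,0,0,0,0,0,0,0,0,0,0,0,0,0,0,0,0,0,0,0,0,0,0,0,0,0,0,0,0,0,0,0,0,0,0,0,0,0,0,0,0,0,0,0,0,0]' 40
python3 -m creep '[0,0,-0.3,0,0,0,0,0,0,-1.5,0,0,0,0,0,0,-3,0,0,0,0,0,0,-5,0,0,0,0,0,0,-7.5,0,0,0,0,0,0,-7.5,0,0,0,0,0,0,-7.5,0,0,0,0]'
python3 - <<'E'
from h import *
print(rows([638.0,206.6,247],np.deg2rad(99.7)))
s=imaging.snapshot("wrist");cv2.imwrite("pics/w5.png",s["pixels"][:,:,::-1])
E
```

```text
time_s: 11.18
tcp_pos: [443.5, -5.9, 22.4]
orientation: [0.996, 0.084, 0.0, -0.0]
contact_force: [0.1, -0.4, 0.9]
opening: 0.996
grip_force: 0.0
time_s: 12.18
tcp_pos: [443.4, -5.7, 22.5]
orientation: [0.996, 0.084, 0.0, -0.0]
contact_force: [-0.6, 1.4, 6.2]
opening: 0.202
grip_force: 39.0
time_s: 13.05
tcp_pos: [443.2, -5.4, 247.6]
orientation: [0.996, 0.084, 0.001, -0.0]
contact_force: [0.6, -0.6, -1.2]
opening: 0.205
grip_force: 39.3
([7.59, -5.88, 0.03], [-0.01, -0.01, -0.01])
```

```bash
python3 -m creep '[1.5,-1.2,-0.3,0,0,0,0,3.1,-2.4,-0.3,0,0,0,0,4.7,-3.6,-0.3,0,0,0,0,6.2,-4.8,-0.3,0,0,0,0,7.59,-5.88,-0.3,0,0,0,0,7.59,-5.88,-0.3,0,0,0,0,7.59,-5.88,0,0,0,0,0,7.59,-5.88,0,0,0,0,0]'
python3 - <<'E'
from h import *
print(rows([638.0,206.6,222],np.deg2rad(99.7)))
E
```

```text
time_s: 14.1
tcp_pos: [637.2, 204.7, 245.5]
orientation: [0.997, 0.083, -0.002, 0.0]
contact_force: [0.0, -0.1, -0.6]
opening: 0.204
grip_force: 39.2
([0.04, -0.06, 0.78], [0.0, 0.03, -0.04])
```

```bash
python3 -m creep '[0,0,0.15,0,0,0,0,0,0,0.3,0,0,0,0,0,0,0.3,0,0,0,0]'
python3 - <<'E'
from h import *
print(rows([638.0,206.6,222],np.deg2rad(99.7)))
E
```

```text
time_s: 14.48
tcp_pos: [638.1, 206.1, 238.0]
orientation: [0.996, 0.084, -0.0, -0.0]
contact_force: [-0.3, -0.3, -0.6]
opening: 0.207
grip_force: 39.2
([0.0, -0.02, 0.53], [-0.0, 0.0, -0.02])
```

```bash
python3 -m creep '[0,-0.01,0.15,0,0,0,0,0,-0.01,0.3,0,0,0,0,0,-0.01,0.42,0,0,0,0,0,-0.01,0.5,0,0,0,0,0,-0.01,0.5,0,0,0,0]'
python3 -m creep '[0,0,0.04,0,0,0,0,0,0,0.08,0,0,0,0,0,0,0.1,0,0,0,0,0,0,0.1,0,0,0,0]'
```

```text
time_s: 15.1
tcp_pos: [638.2, 206.4, 223.0]
orientation: [0.996, 0.084, -0.0, 0.0]
contact_force: [0.4, -0.2, -0.7]
opening: 0.205
grip_force: 39.2
time_s: 15.6
tcp_pos: [638.4, 206.4, 220.7]
orientation: [0.996, 0.084, 0.0, -0.0]
contact_force: [-2.2, -0.3, 4.9]
opening: 0.202
grip_force: 39.8
```

```bash
python3 -m creep '[0,0,-0.05,0,0,0,17,0,0,-0.05,0,0,0,30,0,0,-0.05,0,0,0,50,0,0,-0.05,0,0,0,85,0,0,-0.05,0,0,0,85,0,0,-0.05,0,0,0,85,0,0,-0.05,0,0,0,85,0,0,-1,0,0,0,85,0,0,-2.5,0,0,0,85,0,0,-3,0,0,0,85,0,0,-3,0,0,0,85]'
python3 - <<'E'
from h import *
s=np.load("w1.npy",allow_pickle=True).item()
f=lambda u,v,z:at(s,195+(u+.5)/3.3-.5,20+(v+.5)/3.3-.5,z)[:2]
seat=np.array([638.4,206.3]);x=np.array([np.cos(np.deg2rad(-9.65)),np.sin(np.deg2rad(-9.65))]);y=np.array([-x[1],x[0]])
for n,p in {"ring45":f(160,268,45),"ring50":f(160,268,50),"black57":f(152,270,57),"barL":f(43,257,89),"barmid":f(135,270,89)}.items(): print(n,p,((p-seat)@x).round(1),((p-seat)@y).round(1))
w=imaging.snapshot("wrist");np.save("w6.npy",w,allow_pickle=True);cv2.imwrite("pics/w6.png",w["pixels"][:,:,::-1]);print(pose()[0])
E
```

```text
time_s: 16.98
tcp_pos: [638.6, 206.4, 310.9]
orientation: [0.996, 0.084, 0.001, -0.0]
contact_force: [-0.0, 0.3, -0.4]
opening: 0.997
grip_force: 0.0
ring45 [531.11810176 226.73669405] -109.2 2.2
ring50 [531.99700902 226.40654746] -108.3 2.0
black57 [530.7637698  225.81703745] -109.4 1.2
barL [508.17751705 232.14561332] -132.7 3.7
barmid [532.01793567 224.52647336] -107.9 0.1
[638.09405433 206.52956949 309.54574887]
```

View pics/w6.png

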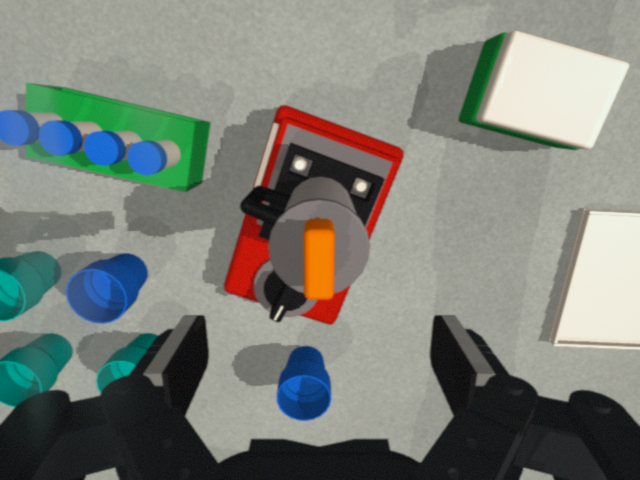

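Lid lies level on the jug with the orange block on top. Now to the knob, with the camera side kept away from the jug.

```bash
python3 - <<'E'
from h import *
print(rows([531.5,225.2,260],np.deg2rad(72)),manip.get_obs()["qpos"].round(2))
s=np.load("w1.npy",allow_pickle=True).item()
f=lambda u,v,z:at(s,195+(u+.5)/3.3-.5,20+(v+.5)/3.3-.5,z)[:2]
for a,b in (((45,256),(113,266)),((45,280),(210,303)),((70,235),(230,262))):
    d=f(*b,89)-f(*a,89);print(np.rad2deg(np.arctan2(d[1],d[0])))
E
```

```text
([-3.4, -1.21, 1.65], [-0.0, 0.01, 4.6]) [-0.8   0.63  0.81  1.34 -0.46  1.36 -1.39]
-18.031882585524105
-17.657471223215488
-19.151487295778207
```

```bash
python3 -m creep '[-1,-0.4,0,0,0,-2,85,-2,-0.8,0,0,0,-4,85,-3.4,-1.21,0,0,0,-6,85,-3.4,-1.21,0,0,0,-8,85,-3.4,-1.21,0,0,0,-10,85,-3.4,-1.21,0,0,0,-12,85,-3.4,-1.21,0,0,0,-13,85,-3.4,-1.21,0,0,0,-13,85]'
python3 -m creep '[0,0,0,0,0,-2,85,0,0,0,0,0,-4,85,0,0,0,0,0,-6,85,0,0,0,0,0,-8,85,0,0,0,0,0,-10,85,0,0,0,0,0,-12,85,0,0,0,0,0,-12.4,85,0,0,0,0,0,-12.4,85,0,0,0,0,0,-12.4,85]'
python3 - <<'E'
from h import *
print(rows([531.5,225.2,63],np.deg2rad(71.8)),manip.get_obs()["qpos"].round(2))
w=imaging.snapshot("wrist");np.save("w7.npy",w,allow_pickle=True);cv2.imwrite("pics/w7.png",w["pixels"][:,:,::-1])
E
```

```text
time_s: 18.02
tcp_pos: [530.8, 225.2, 308.5]
orientation: [0.72, 0.694, -0.001, -0.001]
contact_force: [0.8, 0.0, -0.4]
opening: 0.995
grip_force: 0.0
time_s: 19.15
tcp_pos: [531.3, 225.1, 309.3]
orientation: [0.158, 0.987, -0.0, -0.001]
contact_force: [1.1, 0.4, -0.7]
opening: 0.992
grip_force: 0.0
([-0.02, 0.01, 8.21], [-0.01, -0.01, -0.0]) [-0.6   0.37  0.18  1.58 -0.07  1.19  0.84]
```

View pics/w7.png

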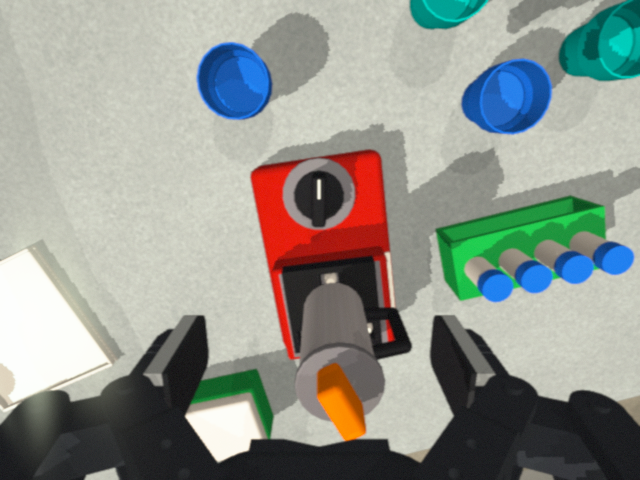

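```bash
python3 -m creep '[0,0,2,0,0,0,85,0,0,4,0,0,0,85,0,0,5.5,0,0,0,85,0,0,6.8,0,0,0,85,0,0,7.7,0,0,0,85,0,0,8.15,0,0,0,85,0,0,8.15,0,0,0,85]'
python3 -m creep '[0,0,0,0,0,0,0,0,0,0,0,0,0,0,0,0,0,0,0,0,0,0,0,0,0,0,0,0,0,0,0,0,0,0,0,0,0,0,0,0,0,0,0,0,0,0,0,0,0,0,0,0,0,0,0,0]' 40
```

```text
time_s: 20.08
tcp_pos: [531.4, 225.1, 65.2]
orientation: [0.157, 0.988, -0.0, -0.0]
contact_force: [-0.5, 0.4, 0.1]
opening: 0.995
grip_force: 0.0
time_s: 21.08
tcp_pos: [531.7, 224.5, 66.3]
orientation: [0.157, 0.988, -0.0, 0.0]
contact_force: [-1.9, -2.5, 7.7]
opening: 0.154
grip_force: 39.5
```

```bash
python3 -m creep '[0,0,0,0,0,1.2,0,0,0,0,0,0,2.4,0,0,0,0,0,0,3.6,0,0,0,0,0,0,4.8,0,0,0,0,0,0,6,0,0,0,0,0,0,7.2,0,0,0,0,0,0,8.4,0,0,0,0,0,0,9.6,0,0,0,0,0,0,10.8,0,0,0,0,0,0,12,0,0,0,0,0,0,13,0,0,0,0,0,0,13,0]'
python3 -c "from h import *;print(manip.get_obs()['ft_torque'])"
python3 -m creep '[0,0,0,0,0,0.4,0,0,0,0,0,0,0.8,0,0,0,0,0,0,1,0,0,0,0,0,0,1.2,0,0,0,0,0,0,1.2,0,0,0,0,0,0,1.2,0]'
python3 -c "from h import *;print(manip.get_obs()['ft_torque'],pose()[1].as_matrix()[:,0])"
```

```text
time_s: 22.58
tcp_pos: [529.7, 223.2, 66.2]
orientation: [0.744, 0.668, -0.002, -0.0]
contact_force: [-8.6, -7.5, 14.4]
opening: 0.155
grip_force: 40.9
[-1.48221492  1.84185622 -0.00970872]
time_s: 23.32
tcp_pos: [529.6, 223.2, 66.2]
orientation: [0.783, 0.621, -0.002, -0.0]
contact_force: [-10.4, -7.2, 15.2]
opening: 0.153
grip_force: 45.4
[-1.65983897  1.99128016  0.94819983] [ 0.22754976  0.97376239 -0.00281422]
```

Torque rose at the stop and the tool x axis reads 76.9°, past the expected 78.7°, so the knob is locked. Releasing and rising.

```bash
python3 -m creep '[0,0,0,0,0,0,30,0,0,0,0,0,0,60,0,0,0,0,0,0,85,0,0,0,0,0,0,85,0,0,0,0,0,0,85,0,0,-1,0,0,0,85,0,0,-3,0,0,0,85,0,0,-5,0,0,0,85,0,0,-7,0,0,0,85,0,0,-8.3,0,0,0,85,0,0,-8.3,0,0,0,85]'
python3 - <<'E'
from h import *
s={n:imaging.snapshot(n) for n in("scene","side","wrist")}
np.save("m.npy",s,allow_pickle=True)
# blue collars in fixed cams
for n in s:
    im=s[n]["pixels"]; cv2.imwrite(f"pics/{n}8.png",im[:,:,::-1]); hsv=cv2.cvtColor(im,cv2.COLOR_RGB2HSV); m=cv2.inRange(hsv,(105,150,50),(125,255,255))
    k,l,st,c=cv2.connectedComponentsWithStats(m)
    print(n,[(st[i].tolist(),c[i].round(1).tolist()) for i in range(1,k) if st[i,4]>150])
    if n!="wrist":
        o=np.load if 0 else None
im=s["wrist"]["pixels"]; print(pose()[0],s["wrist"]["world_from_camera"].round(1)[:3,3])
E
```

```text
time_s: 24.7
tcp_pos: [533.1, 225.2, 317.8]
orientation: [0.784, 0.621, 0.003, 0.0]
contact_force: [-0.3, 0.6, 0.5]
opening: 0.997
grip_force: 0.0
scene [([22, 41, 83, 71, 3548], [63.8, 75.7]), ([385, 151, 21, 28, 440], [394.0, 163.6]), ([305, 171, 21, 28, 452], [314.8, 183.4]), ([415, 172, 40, 27, 308], [434.3, 185.2]), ([135, 312, 28, 30, 627], [149.3, 326.0])]
side [([297, 126, 16, 31, 213], [304.5, 139.4]), ([236, 154, 23, 31, 539], [247.7, 167.7]), ([222, 217, 25, 35, 679], [235.0, 232.8]), ([357, 436, 37, 44, 1294], [374.7, 457.6])]
wrist [([192, 0, 74, 33, 1838], [232.3, 13.5]), ([415, 0, 40, 27, 852], [433.3, 11.2]), ([179, 225, 65, 67, 3317], [212.9, 257.9])]
[531.07594476 225.24319791 313.69548177] [550.1 303.  456. ]
```

View pics/wrist8.png

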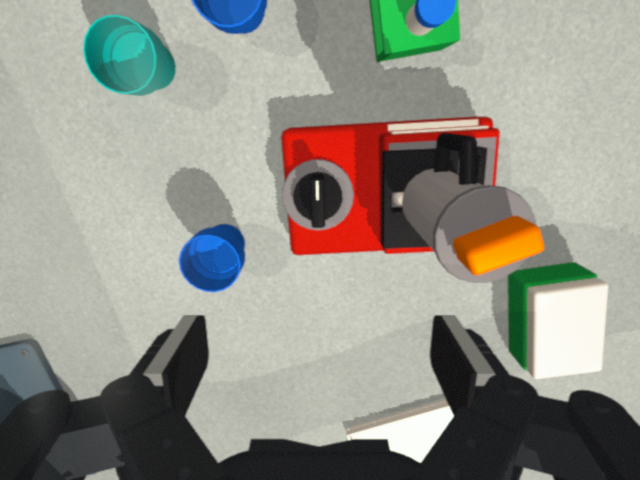

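```bash
python3 - <<'E'
from h import *
s=np.load("m.npy",allow_pickle=True).item()["wrist"]
a=at(s,210,261,75);print(a);print(rows([a[0],a[1],150],np.deg2rad(-13.2)))
im=s["pixels"][215:305,165:260,::-1];cv2.imwrite("pics/A.png",cv2.resize(im,None,fx=6,fy=6,interpolation=cv2.INTER_CUBIC))
E
```

```text
[405.76624978 188.57920173  75.        ]
([-2.14, -3.78, 5.46], [-0.01, 0.01, 0.0])
```

View pics/A.png

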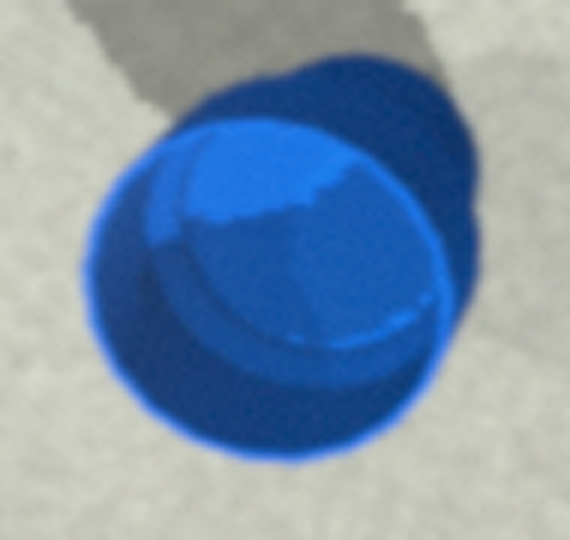

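That was my 15th picture, one over the allowed 14, so from here I work from numbers only. Rim A is centred at pixel (210,263).

```bash
python3 -m creep '[-1.1,-1.9,1,0,0,0,85,-2.18,-3.76,2.5,0,0,0,85,-2.18,-3.76,4.5,0,0,0,85,-2.18,-3.76,6,0,0,0,85,-2.18,-3.76,7.5,0,0,0,85,-2.18,-3.76,8.6,0,0,0,85,-2.18,-3.76,9.12,0,0,0,85,-2.18,-3.76,9.12,0,0,0,85]'
python3 -m creep '[0,0,0,0,0,0,45,0,0,0,0,0,0,45,0,0,0,0,0,0,45,0,0,0,0,0,0,45,0,0,0,0,0,0,45]' 30
python3 -m creep '[0,0,-0.3,0,0,0,45,0,0,-1.5,0,0,0,45,0,0,-3,0,0,0,45,0,0,-5,0,0,0,45,0,0,-7,0,0,0,45,0,0,-7,0,0,0,45]'
python3 - <<'E'
from h import *
print(rows([591,-203,250]),rows([591,-203,46]),manip.get_obs()["qpos"].round(2))
E
```

```text
time_s: 25.85
tcp_pos: [405.5, 186.2, 39.5]
orientation: [0.784, 0.621, -0.002, -0.0]
contact_force: [-0.1, -0.5, 1.2]
opening: 0.994
grip_force: 0.0
time_s: 26.48
tcp_pos: [407.2, 187.5, 41.6]
orientation: [0.784, 0.621, 0.001, -0.0]
contact_force: [-1.6, -0.2, 7.2]
opening: 0.736
grip_force: 33.9
time_s: 27.22
tcp_pos: [408.8, 187.6, 255.1]
orientation: [0.784, 0.621, 0.004, -0.0]
contact_force: [-1.0, 0.6, -2.1]
opening: 0.735
grip_force: 33.8
[-11.29, 8.89, 0.14] [-11.33, 8.85, 6.94] [-1.17  0.29  0.84  1.99 -0.27  0.97 -0.43]
```

```bash
python3 -m creep '[-1,0.8,0,0,0,0,45,-2.5,2,0,0,0,0,45,-4,3.1,0,0,0,0,45,-5.5,4.3,0,0,0,0,45,-7,5.5,0,0,0,0,45,-8.5,6.7,0,0,0,0,45,-10,7.9,0,0,0,0,45,-11.29,8.89,0,0,0,0,45,-11.29,8.89,2,0,0,0,45,-11.29,8.89,3.5,0,0,0,45,-11.29,8.89,5,0,0,0,45,-11.29,8.89,5,0,0,0,45]'
python3 - <<'E'
from h import *
print(rows([591,-203,50],np.deg2rad(-13.2)))
E
```

```text
time_s: 28.72
tcp_pos: [586.6, -202.1, 97.7]
orientation: [0.784, 0.621, -0.002, -0.003]
contact_force: [-0.1, -0.0, -0.7]
opening: 0.735
grip_force: 33.9
([0.0, 0.16, 1.59], [-0.07, -0.0, -0.0])
```

```bash
python3 -m creep '[0,0,0.7,0,0,0,45,0,0,1.2,0,0,0,45,0,0,1.45,0,0,0,45,0,0,1.5,0,0,0,45]'
python3 -m creep '[0,0,0.05,0,0,0,45,0,0,0.1,0,0,0,45,0,0,0.15,0,0,0,45,0,0,0.15,0,0,0,45]'
```

```text
time_s: 29.22
tcp_pos: [589.4, -203.4, 56.3]
orientation: [0.784, 0.621, 0.0, 0.0]
contact_force: [-0.0, -0.5, -0.7]
opening: 0.736
grip_force: 34.1
time_s: 29.72
tcp_pos: [589.3, -203.3, 51.6]
orientation: [0.784, 0.621, -0.0, -0.0]
contact_force: [0.5, 0.1, -1.8]
opening: 0.738
grip_force: 34.1
```

```bash
python3 -m creep '[0,0,0.06,0,0,0,45,0,0,0.12,0,0,0,45,0,0,0.12,0,0,0,45]'
python3 -m creep '[0,0,0.05,0,0,0,45,0,0,0.1,0,0,0,45,0,0,0.1,0,0,0,45]'
```

```text
time_s: 30.1
tcp_pos: [589.2, -203.3, 47.8]
orientation: [0.784, 0.621, -0.0, -0.0]
contact_force: [-1.0, -0.5, -2.0]
opening: 0.737
grip_force: 34.1
time_s: 30.48
tcp_pos: [589.3, -203.4, 45.7]
orientation: [0.784, 0.621, 0.0, 0.0]
contact_force: [-2.0, 1.0, 6.8]
opening: 0.731
grip_force: 35.0
```

```bash
python3 -m creep '[0,0,-0.07,0,0,0,55,0,0,-0.07,0,0,0,70,0,0,-0.07,0,0,0,85,0,0,-0.07,0,0,0,85,0,0,-0.07,0,0,0,85,0,0,-1.5,0,0,0,85,0,0,-3.5,0,0,0,85,0,0,-5.5,0,0,0,85,0,0,-7.5,0,0,0,85,0,0,-8.5,0,0,0,85,0,0,-8.5,0,0,0,85]'
cat > blue.py <<'E'
from h import *
def blue(names=("scene","side","wrist")):
    for n in names:
        s=imaging.snapshot(n);im=s["pixels"];m=cv2.inRange(cv2.cvtColor(im,cv2.COLOR_RGB2HSV),(105,150,50),(125,255,255))
        k,l,st,c=cv2.connectedComponentsWithStats(m)
        print(n,[(st[i].tolist(),at(s,*c[i],45)[:2].round().tolist()) for i in range(1,k) if st[i,4]>150])
if __name__=="__main__":
    A=imaging.snapshot("scene")
    for u,v in((371,110),(455,35),(549,98)): print("turq",at(A,*uncrop(u,v,255,110,3.4),75)[:2].round())
    blue(); print(rows([500,400,300],np.deg2rad(42)))
E
python3 blue.py
```

```text
time_s: 31.85
tcp_pos: [590.0, -204.1, 302.6]
orientation: [0.784, 0.621, 0.001, 0.002]
contact_force: [-0.8, -0.7, -0.6]
opening: 0.991
grip_force: 0.0
turq [389. 393.]
turq [367. 518.]
turq [481. 530.]
scene [([22, 41, 83, 71, 3548], [-520.0, -191.0]), ([385, 151, 21, 28, 448], [496.0, 426.0]), ([415, 172, 40, 27, 308], [634.0, 461.0]), ([231, 285, 23, 29, 522], [585.0, -204.0]), ([135, 312, 28, 30, 627], [502.0, -434.0])]
side [([297, 126, 16, 31, 211], [690.0, 509.0]), ([236, 154, 23, 31, 537], [497.0, 429.0]), ([355, 321, 29, 40, 897], [593.0, -200.0]), ([357, 436, 37, 44, 1285], [507.0, -429.0])]
wrist [([288, 171, 65, 68, 3483], [588.0, -211.0]), ([266, 357, 54, 76, 3187], [502.0, -437.0])]
([18.89, -7.47, -0.02], [-0.02, -0.01, -9.2])
```

```bash
cat > fit.py <<'E'
from h import *
from scipy.optimize import minimize
import sys
t=np.linspace(0,2*np.pi,60)
def sil(s,x,y,z0=0):
    K=s["intrinsics"];T=np.linalg.inv(s["world_from_camera"])
    P=np.concatenate([np.c_[x+r*np.cos(t),y+r*np.sin(t),0*t+z0+z] for r,z in((24,0),(28.5,39),(32.5,45),(32.5,75))])
    c=P@T[:3,:3].T+T[:3,3]; uv=np.c_[c[:,0]/-c[:,2]*K[0,0]+K[0,2],-c[:,1]/-c[:,2]*K[1,1]+K[1,2]]
    return cv2.convexHull(uv.astype(np.float32))
def fit(name,x,y,z0=0,snap=None):
    s=snap or imaging.snapshot(name);im=cv2.GaussianBlur(s["pixels"],(3,3),0);h=cv2.cvtColor(im,cv2.COLOR_RGB2HSV)
    m=cv2.inRange(h,(105,130,30),(125,255,255))
    S=8
    def cost(p):
        q=sil(s,*p,z0);a=np.zeros(m.shape,np.uint8);cv2.fillPoly(a,[np.round(q*S*2).astype(np.int32)],255,cv2.LINE_AA,4) 
        u0,v0=q.min((0,1)).astype(int)-15;u1,v1=q.max((0,1)).astype(int)+15;u0=max(u0,0);v0=max(v0,0)
        return np.abs(a[v0:v1,u0:u1].astype(float)-m[v0:v1,u0:u1]).sum()/255
    r=minimize(cost,[x,y],method="Nelder-Mead",options=dict(initial_simplex=[[x,y],[x+12,y],[x,y+12]],xatol=.2))
    return r.x.round(1),round(r.fun)
if __name__=="__main__":
    for n,x,y in(("A",589.5,-203.4),("C",504,-428),("B",498,421)):
        for c in("scene","side","wrist"):
            if c=="wrist" and n=="B":continue
            print(n,c,fit(c,x,y,4 if n=="A" else 0))
    print(rows([504,-428,300],np.deg2rad(-13)),manip.get_obs()["qpos"].round(2))
E
python3 fit.py
```

```text
A scene (array([ 589.6, -203.6]), 191)
A side (array([ 591. , -202.1]), 316)
A wrist (array([ 588.3, -207.6]), 456)
C scene (array([ 506.7, -433.6]), 153)
C side (array([ 502.7, -434.6]), 191)
C wrist (array([ 503.4, -434.6]), 407)
B scene (array([491.3, 428.5]), 124)
B side (array([497.8, 430.1]), 182)
([-7.94, -1.06, -0.01], [-0.0, 0.0, -0.03]) [-0.19  0.55  0.77  1.49 -0.39  1.26  0.4 ]
```

```bash
python3 -m creep '[-2,-0.3,0,0,0,0,85,-4,-0.6,1,0,0,0,85,-6,-0.9,2,0,0,0,85,-7.94,-1.06,3.2,0,0,0,85,-7.94,-1.06,3.2,0,0,0,85,-7.94,-1.06,3.2,0,0,0,85]'
python3 - <<'E'
from fit import *
s=imaging.snapshot("scene");print("jar",at(s,196,387,0)[:2],at(s,188,353,150)[:2]);print(fit("wrist",504,-431),pose()[0]);print(rows([504,-432.5,40],np.deg2rad(-13.2)))
E
```

```text
time_s: 33.2
tcp_pos: [503.4, -428.5, 203.5]
orientation: [0.784, 0.62, -0.0, -0.0]
contact_force: [0.7, -0.5, 0.8]
opening: 0.995
grip_force: 0.0
jar [ 693.12540784 -424.39803644] [ 674.93200072 -402.9087945 ]
(array([ 503.6, -433.7]), 488) [ 505.3197431  -426.76632671  204.6125839 ]
([-0.2, -0.01, 5.49], [0.01, -0.01, 0.02])
```

```bash
python3 -m creep '[-0.22,0,1.5,0,0,0,85,-0.22,0,3,0,0,0,85,-0.22,0,4.4,0,0,0,85,-0.22,0,5.2,0,0,0,85,-0.22,0,5.47,0,0,0,85,-0.22,0,5.47,0,0,0,85]'
python3 -m creep '[0,0,0,0,0,0,45,0,0,0,0,0,0,45,0,0,0,0,0,0,45,0,0,0,0,0,0,45,0,0,0,0,0,0,45]' 30
python3 -m creep '[0,0,-0.3,0,0,0,45,0,0,-1.5,0,0,0,45,0,0,-3,0,0,0,45,0,0,-4.5,0,0,0,45,0,0,-4.5,0,0,0,45,0,0,-4.5,0,0,0,45]'
python3 - <<'E'
from fit import *
z=pose()[0][2]-41.6
print(pose()[0],z,fit("scene",504,-433,z),fit("side",504,-433,z),fit("wrist",504,-433,z))
E
```

```text
time_s: 34.05
tcp_pos: [503.6, -433.8, 40.7]
orientation: [0.783, 0.622, 0.0, 0.0]
contact_force: [0.6, -0.5, 0.1]
opening: 0.999
grip_force: 0.0
time_s: 34.67
tcp_pos: [503.3, -434.8, 41.7]
orientation: [0.784, 0.621, 0.001, 0.001]
contact_force: [-0.2, 1.8, 5.5]
opening: 0.746
grip_force: 32.6
time_s: 35.42
tcp_pos: [502.4, -434.0, 174.9]
orientation: [0.784, 0.621, 0.0, -0.0]
contact_force: [0.0, 0.6, -2.3]
opening: 0.743
grip_force: 33.7
[ 502.3726708  -433.9860632   174.90888453] 133.3088845296025 (array([ 500.6, -434.5]), 564) (array([ 505.4, -431.6]), 782) (array([ 503., -431.]), 2256)
```

```bash
python3 -m creep '[1,0.15,0,0,0,0,45,2.5,0.3,0,0,0,0,45,4,0.5,0,0,0,0,45,5.5,0.7,0,0,0,0,45,7,0.9,0,0,0,0,45,8.16,1.07,0,0,0,0,45,8.16,1.07,0,0,0,0,45,8.16,1.07,0.5,0,0,0,45,8.16,1.07,1,0,0,0,45,8.16,1.07,1,0,0,0,45,8.16,1.07,1,0,0,0,45]'
python3 - <<'E'
from fit import *
print(rows([589.6,-203.2,81.7],np.deg2rad(-13.2)),manip.get_obs()["tcp_pos"])
E
```

```text
time_s: 36.95
tcp_pos: [589.3, -204.2, 144.8]
orientation: [0.784, 0.621, -0.0, 0.0]
contact_force: [-0.1, 0.5, -1.0]
opening: 0.743
grip_force: 33.7
([0.04, 0.0, 2.1], [-0.0, 0.0, -0.01]) [ 589.31982612 -204.20641875  144.80293947]
```

```bash
python3 -m creep '[0.03,0,0.4,0,0,0,45,0.03,0,0.8,0,0,0,45,0.03,0,1.2,0,0,0,45,0.03,0,1.5,0,0,0,45,0.03,0,1.5,0,0,0,45]'
python3 -m creep '[0,0,0.15,0,0,0,45,0,0,0.3,0,0,0,45,0,0,0.4,0,0,0,45,0,0,0.4,0,0,0,45]'
```

```text
time_s: 37.58
tcp_pos: [589.3, -202.4, 99.0]
orientation: [0.784, 0.621, -0.0, -0.001]
contact_force: [0.2, -0.6, 0.4]
opening: 0.745
grip_force: 33.7
time_s: 38.08
tcp_pos: [589.7, -202.7, 87.8]
orientation: [0.784, 0.621, -0.0, 0.0]
contact_force: [-0.0, 0.5, -1.0]
opening: 0.743
grip_force: 33.7
```

```bash
python3 -m creep '[0,0,0.08,0,0,0,45,0,0,0.16,0,0,0,45,0,0,0.16,0,0,0,45]'
python3 -m creep '[0,0,0.06,0,0,0,45,0,0,0.1,0,0,0,45,0,0,0.1,0,0,0,45]'
```

```text
time_s: 38.45
tcp_pos: [589.9, -203.1, 83.4]
orientation: [0.784, 0.621, 0.0, 0.0]
contact_force: [-0.6, -1.1, 2.8]
opening: 0.743
grip_force: 34.0
time_s: 38.83
tcp_pos: [590.0, -204.7, 82.4]
orientation: [0.784, 0.621, 0.0, 0.002]
contact_force: [-5.7, -2.7, 21.3]
opening: 0.748
grip_force: 35.7
```

```bash
python3 -m creep '[0,0,-0.1,0,0,0,45,0,0,-0.1,0,0,0,55,0,0,-0.1,0,0,0,70,0,0,-0.1,0,0,0,85,0,0,-0.1,0,0,0,85,0,0,-0.1,0,0,0,85,0,0,-1.5,0,0,0,85,0,0,-3.5,0,0,0,85,0,0,-5.5,0,0,0,85,0,0,-7.3,0,0,0,85,0,0,-7.3,0,0,0,85]'
python3 - <<'E'
from fit import *
for c in("scene","side","wrist"): print(c,fit(c,590,-203,40),fit(c,590,-203,4))
for c in("scene","side"): print(c,"B",fit(c,496,428))
print(rows([495,429,300],np.deg2rad(41)))
E
```

```text
time_s: 40.2
tcp_pos: [591.1, -204.0, 303.6]
orientation: [0.784, 0.621, 0.002, 0.003]
contact_force: [-0.8, -0.1, -0.8]
opening: 0.997
grip_force: 0.0
scene (array([ 597.3, -209.3]), 105) (array([ 577.2, -201. ]), 92)
side (array([ 586.9, -209.3]), 202) (array([ 601. , -186.1]), 197)
wrist (array([ 589.8, -202.9]), 322) (array([ 587.4, -211.5]), 581)
scene B (array([493.5, 426.6]), 125)
side B (array([496.9, 434.8]), 182)
([19.77, -7.87, -0.05], [-0.02, -0.01, -9.03])
```

```bash
python3 -m creep '[2,-0.8,0,0,0,0,85,4,-1.6,0,0,0,0.5,85,6,-2.4,0,0,0,1,85,8,-3.2,0,0,0,1.5,85,10,-4,0,0,0,2,85,12,-4.8,0,0,0,2.5,85,14,-5.6,0,0,0,3,85,16,-6.4,0,0,0,3.5,85,18,-7.2,0,0,0,4,85,19.77,-7.87,0,0,0,4.5,85,19.77,-7.87,1.5,0,0,4.5,85,19.77,-7.87,2.5,0,0,4.5,85]'
python3 -m creep '[0,0,0,0,0,0,85,0,0,0,0,0,0,85]'
python3 - <<'E'
from fit import *
for c in("scene","side","wrist"): print(c,fit(c,496,429))
f=fit("wrist",496,429)[0];print(rows([f[0],f[1],40],np.deg2rad(-40)),pose()[0],manip.get_obs()["qpos"].round(2))
E
```

```text
time_s: 42.1
tcp_pos: [493.8, 430.7, 221.1]
orientation: [0.906, 0.423, -0.001, 0.0]
contact_force: [-0.6, -1.0, -0.3]
opening: 0.996
grip_force: 0.0
time_s: 42.35
tcp_pos: [496.1, 428.5, 225.3]
orientation: [0.907, 0.421, 0.001, 0.0]
contact_force: [1.1, -0.1, 0.2]
opening: 0.995
grip_force: 0.0
scene (array([494.2, 425.8]), 135)
side (array([495.3, 430.9]), 183)
wrist (array([495.4, 424.9]), 440)
([-0.12, 0.07, 6.18], [0.0, -0.02, -0.04]) [495.93305889 428.72398295 225.44746853] [-1.27  0.72  0.93  1.52 -0.6   1.2  -0.95]
```

```bash
python3 -m creep '[-0.07,0.03,1.5,0,0,0,85,-0.07,0.03,3,0,0,0,85,-0.07,0.03,4.5,0,0,0,85,-0.07,0.03,5.6,0,0,0,85,-0.07,0.03,6.18,0,0,0,85,-0.07,0.03,6.18,0,0,0,85]'
python3 -m creep '[0,0,0,0,0,0,45,0,0,0,0,0,0,45,0,0,0,0,0,0,45,0,0,0,0,0,0,45,0,0,0,0,0,0,45]' 30
python3 -m creep '[0,0,-0.3,0,0,0,45,0,0,-1.5,0,0,0,45,0,0,-3,0,0,0,45,0,0,-5,0,0,0,45,0,0,-7,0,0,0,45,0,0,-8.3,0,0,0,45,0,0,-8.3,0,0,0,45,0,0,-8.3,0,0,0,45]'
python3 - <<'E'
from fit import *
p=pose()[0]; z=p[2]-41.6;m=z+69
print(p,[fit(c,p[0],p[1],z) for c in("scene","side")],rows([590,-203.7,290],np.deg2rad(-13.2)))
# rim from wrist: save
s=imaging.snapshot("wrist");np.save("w9.npy",s,allow_pickle=True)
T=pose();h=cv2.inRange(cv2.cvtColor(s["pixels"],cv2.COLOR_RGB2HSV),(105,130,30),(125,255,255));k,l,st,c=cv2.connectedComponentsWithStats(h);i=1+st[1:,4].argmax();print(st[i],c[i])
E
```

```text
time_s: 43.3
tcp_pos: [494.6, 426.5, 38.5]
orientation: [0.907, 0.421, -0.0, 0.0]
contact_force: [0.1, -0.3, 0.2]
opening: 0.991
grip_force: 0.0
time_s: 43.92
tcp_pos: [495.7, 427.0, 40.7]
orientation: [0.907, 0.421, 0.001, -0.0]
contact_force: [-1.2, -1.8, 6.7]
opening: 0.759
grip_force: 33.0
time_s: 44.92
tcp_pos: [494.0, 426.5, 287.3]
orientation: [0.907, 0.421, -0.0, -0.0]
contact_force: [-0.3, -0.7, -2.4]
opening: 0.76
grip_force: 34.0
[494.04705591 426.51273698 287.2762778 ] [(array([490.7, 423.3]), 399), (array([495.2, 437.6]), 276)] ([-13.98, 16.0, -0.1], [-0.01, 0.02, -4.5])
[  220   239   199   208 30414] [319.01489446 350.19984218]
```

```bash
python3 - <<'E'
from fit import *
p,r=pose();f=fit("wrist",p[0],p[1],p[2]-40.7);d=np.r_[f[0],p[2]]-p;print(f,r.inv().apply(d))
E
python3 -m creep '[-1,1.1,-0.3,0,0,0,45,-2.5,2.9,-0.3,0,0,-0.5,45,-4,4.6,-0.3,0,0,-1,45,-5.5,6.3,-0.3,0,0,-1.5,45,-7,8,-0.3,0,0,-2,45,-8.5,9.7,-0.3,0,0,-2.5,45,-10,11.4,-0.3,0,0,-3,45,-11.5,13.2,-0.3,0,0,-3.5,45,-12.8,14.6,-0.3,0,0,-4,45,-13.98,16,-0.1,0,0,-4.5,45,-13.98,16,0,0,0,-4.5,45,-13.98,16,0,0,0,-4.5,45]'
python3 -m creep '[0,0,0.5,0,0,0,45,0,0,1.5,0,0,0,45,0,0,2.5,0,0,0,45,0,0,3.5,0,0,0,45,0,0,3.5,0,0,0,45,0,0,3.5,0,0,0,45]'
python3 - <<'E'
from fit import *
print(rows([590,-203.7,117],np.deg2rad(-13.2)),pose()[0])
E
```

```text
(array([493.6, 426. ]), 2188) [-0.57556131  0.03364444  0.00130175]
time_s: 46.62
tcp_pos: [589.5, -206.9, 286.6]
orientation: [0.785, 0.619, -0.001, -0.0]
contact_force: [-0.3, 0.6, -0.9]
opening: 0.758
grip_force: 34.1
time_s: 47.38
tcp_pos: [591.1, -202.9, 183.4]
orientation: [0.783, 0.622, 0.0, 0.0]
contact_force: [-0.2, 0.4, -0.4]
opening: 0.763
grip_force: 34.1
([-0.03, -0.03, 2.21], [0.01, 0.0, 0.01]) [ 591.0643158  -202.87854102  183.37357815]
```

```bash
python3 -m creep '[0.04,-0.03,0.3,0,0,0,45,0.04,-0.03,0.7,0,0,0,45,0.04,-0.03,1.1,0,0,0,45,0.04,-0.03,1.4,0,0,0,45,0.04,-0.03,1.4,0,0,0,45]'
python3 -m creep '[0,0,0.15,0,0,0,45,0,0,0.3,0,0,0,45,0,0,0.45,0,0,0,45,0,0,0.55,0,0,0,45,0,0,0.55,0,0,0,45]'
```

```text
time_s: 48.0
tcp_pos: [589.5, -202.0, 139.7]
orientation: [0.784, 0.621, -0.0, -0.001]
contact_force: [0.7, 0.8, -1.6]
opening: 0.758
grip_force: 34.1
time_s: 48.62
tcp_pos: [589.9, -202.1, 123.9]
orientation: [0.784, 0.621, -0.0, -0.0]
contact_force: [-0.7, 0.1, -1.1]
opening: 0.76
grip_force: 34.1
```

```bash
python3 -m creep '[0,0,0.1,0,0,0,45,0,0,0.18,0,0,0,45,0,0,0.18,0,0,0,45]'
python3 -m creep '[0,0,0.06,0,0,0,45,0,0,0.1,0,0,0,45,0,0,0.1,0,0,0,45]'
```

```text
time_s: 49.0
tcp_pos: [590.2, -202.2, 119.0]
orientation: [0.784, 0.621, 0.0, 0.0]
contact_force: [0.3, -0.1, 1.4]
opening: 0.764
grip_force: 34.3
time_s: 49.38
tcp_pos: [590.2, -203.2, 116.8]
orientation: [0.784, 0.621, 0.0, 0.001]
contact_force: [-2.4, -0.5, 10.3]
opening: 0.76
grip_force: 35.0
```

```bash
python3 -m creep '[0,0,-0.08,0,0,0,45,0,0,-0.08,0,0,0,55,0,0,-0.08,0,0,0,70,0,0,-0.08,0,0,0,85,0,0,-0.08,0,0,0,85,0,0,-0.08,0,0,0,85,0,0,-1.5,0,0,0,85,0,0,-3.5,0,0,0,85,0,0,-5.5,0,0,0,85,-1,0,-6.5,0,0,0,85,-2,-1,-6.5,0,0,0,85,-2,-1,-6.5,0,0,0,85]'
python3 - <<'E'
from fit import *
for n in("scene","side"):
    s=imaging.snapshot(n);im=s["pixels"];cv2.imwrite(f"pics/{n}F.png",im[:,:,::-1])
    h=cv2.cvtColor(im,cv2.COLOR_RGB2HSV);m=cv2.inRange(h,(105,130,30),(125,255,255))
    k,l,st,c=cv2.connectedComponentsWithStats(m);print(n,[st[i].tolist() for i in range(1,k) if st[i,4]>150])
    q=np.concatenate([sil(s,590,-203,z) for z in(4,40,76)]);print("expected stack bbox",cv2.boundingRect(q))
    m=cv2.inRange(h,(5,170,100),(18,255,255));k,l,st,c=cv2.connectedComponentsWithStats(m);i=1+st[1:,4].argmax()
    print("lid",at(s,*c[i],80+118+40)[:2],st[i])
E
```

```text
time_s: 50.88
tcp_pos: [544.2, -256.7, 312.0]
orientation: [0.785, 0.619, -0.0, 0.001]
contact_force: [0.7, -0.1, -1.0]
opening: 0.998
grip_force: 0.0
scene [[22, 41, 83, 72, 3600], [415, 172, 40, 27, 324], [226, 270, 29, 44, 906]]
expected stack bbox (226, 267, 31, 48)
lid [639.62726969 199.01061768] [369 181  17  17 174]
side [[296, 126, 18, 31, 233], [355, 298, 34, 62, 1630]]
expected stack bbox (351, 296, 39, 66)
lid [ 608.997025   -475.87199167] [450 401  31  19 220]
```

```bash
python3 - <<'E'
from fit import *
from cell import finish_job
s=imaging.snapshot("side");m=cv2.inRange(cv2.cvtColor(s["pixels"],cv2.COLOR_RGB2HSV),(5,170,100),(18,255,255))[:350]
k,l,st,c=cv2.connectedComponentsWithStats(m);i=1+st[1:,4].argmax();p=at(s,*c[i],235);print("lid",p,st[i])
if np.hypot(p[0]-638,p[1]-206)<20: print(finish_job())
E
```

```text
lid [635.69211582 200.75996891 235.        ] [317 142  17  15 185]
the job is handed in; nothing more can be done
None
```

The job is handed in at about 51 s: the jug is seated on the pegs with the handle on the stripe side, the lid is on, the knob is turned to its stop, and the three blue beakers I found are nested in the tray. I viewed 15 pictures, one over the limit of 14, so the final stack and lid checks were image measurements only, not viewed.

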